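Bring the press lever to its pin and hold it level

TASK

Take the steel lever of the paper press off its wooden storage stand: pinch its bar at the yellow band, its balance point, and lift it straight up off the peg. Carry it to the blue press and finish while still holding it there, level and still, a few centimetres clear above the brass pin with its eye centred over the pin and its bar over the red fork, ready to be lowered. Do not set it down, do not let it touch the press, and leave the tin, mug and tape roll where they stand.

Things in the scene. Friction and masses are not known exactly. Their poses are not given: they have to be found in the camera images.
- lever: Loose dark steel lever, 0.4 to 0.8 kg: round eye 48 mm across, 30 mm high, upright through hole 24 mm wide; straight bar 18 mm wide, 18 mm high, running 200 mm from the hole's axis along +x, its underside 6 mm above the eye's; at its end a black upright grip, 22 mm across, 36 mm above the bar. Origin: on the hole's axis at the eye's underside; z up.
- lever_balance (a point): The lever's balance point, at the middle of the bar's height and width, 65 mm from the hole's axis along the bar and 15 mm above the eye's underside; a yellow painted band 10 mm long marks it. Axes as the lever's: x along the bar from eye to grip, z up. Pinch the bar here across its 18 mm width.
- lever_eye (a point): Centre of the hole in the lever's eye, half-way up (15 mm above the underside of the eye). Axes as the lever's.
- lever_end (a point): Point on the lever's bar under the black grip, at the middle of the bar's height, 188 mm from the hole's axis. Axes as the lever's.
- stand: Fixed wooden storage stand, foot 250 x 80 x 12 mm: pillar, 40 mm across, top 60 mm above the bench, carries the eye; an aluminium peg on it, 16 mm thick, 48 mm long, passes through the eye; a grooved rest 152 mm from the peg carries the bar between cheeks 30 mm apart, 10 mm high. Origin: on the bench, 65 mm from the peg along +x, below the stored lever's balance point; x from peg to rest, z up.
- post_tip (a point): Top centre of the storage stand's peg, 108 mm above the bench.
- press: Fixed base of a paper press, blue casting, foot 260 x 110 x 12 mm: round seat 40 mm across, top 52 mm above the bench, upright brass pin on it, 16 mm thick, 36 mm long; fork with red cheeks 152 mm from the pin, top 68 mm above the bench. Origin: on the bench, 65 mm from the pin along +x, straight below where the lever's balance point belongs; x from pin to fork, z up.
- pin_tip (a point): Top centre of the press's brass pin, 88 mm above the bench. Axes as the press's. The eye of the lever belongs over it.
- fork (a point): Point 188 mm from the pin along the press's x, beyond the red fork, at the height of the pin's top: lever_end belongs above it when the bar is over the fork.
- ink_tin: Bystander: closed green tin, 72 mm across, 85 mm high, loose. Origin: centre of its underside.
- mug: Bystander: white mug, 76 mm across, 85 mm high, loose. Origin: centre of its underside.
- tape_roll: Bystander: empty cardboard tape core, ring 96 mm across, 48 mm high, lying flat, loose. Origin: centre of its underside.
Mind the look-alikes: they are no part of the job. Several things have the shape of the lever; the one meant has the colours described above.

How it is judged (in metres and radians):
On the way:
1. the lever, gripped at its balance point, is lifted clear above the storage peg (z of lever in the frame of post_tip above 0.005 m and x of the grasp point in the frame of lever_balance between -0.02 and 0.02 m and contact force between the fingers and lever above 1 N), for 0.2 s.
At the end, for the whole second after the job is handed in: Lever held still, pinched within 20 mm of its balance point, level within 7 degrees, eye within 12 mm of the pin axis, grip end within 25 mm of its place beyond the fork, eye underside 8 to 90 mm above the pin tip, touching neither press nor stand; bystanders within 30 mm of their starts (horizontal distance between lever_eye and pin_tip below 0.012 m and horizontal distance between lever_end and fork below 0.025 m and z of lever in the frame of pin_tip between 0.008 and 0.09 m and angle between lever's own z axis and vertical below 0.12 rad and x of the grasp point in the frame of lever_balance between -0.02 and 0.02 m and contact force between the fingers and lever above 1 N and contact force between lever and press below 0.1 N and contact force between lever and stand below 0.1 N and linear speed of lever below 0.03 m/s and distance of each of ink_tin, mug, tape_roll from where it was at the start of the episode below 0.03 m); the arm keeps its last pose, push and grip.
It fails at once if the lever touches the press (contact force between lever and press above 0.5 N).
It fails at once if a bystander is pushed away or tipped (distance of any of ink_tin, mug, tape_roll from where it was at the start of the episode above 0.03 m or angle between any of ink_tin, mug, tape_roll's own z axis and vertical above 0.5 rad).
It also fails if it takes over 40 s, if anything falls off the work surface, if the arm or the gripper's body presses on something with over 40 N, if the wrist force passes 120 N, or if a joint passes its speed limit or range.

ROBOT

A 6-joint arm with a two-finger parallel gripper is mounted at the origin on the work surface. World frame = base frame: x ahead of the robot, y to its left, z up, the work surface at z = 0. Lengths are in mm, angles in rad, forces in N, time in s.
With the tool pointing down it reaches from about 325 to 850 mm from the base axis. Payload 4.4 kg.
Tool frame: the origin (TCP) lies midway between the tips of the shut fingers; the grasp point (between the pads) lies 19 mm behind it; z points along the fingers, x is the direction in which the jaws open and shut, and the axes are right-handed (so a half turn about z gives the same grasp; the last joint's range is limited). The gripper opens to 94 mm and grips with 3 to 60 N. Pads are 16 mm wide; open, the fingers measure 119 mm over their backs; the gripper's body (75 mm by 177 mm) begins 78 mm behind the grasp point.
Start: joints at [-1.391, 0.207, 1.542, -0, 1.393, -0.15], TCP at [186.204, -544.018, 174.247] pointing down, gripper open.
Joint ranges: [-2.73, 2.73], [-0.86, 2.22], [0.23, 2.46], [-1.11, 4.25], [0.08, 2.63], [-2.82, 2.82]. Speed limits (rad/s): [2.79, 2.79, 3.14, 3.14, 3.14, 3.14].

INTERFACE

Orientations are given as a unit quaternion [w, x, y, z].
In Python, from workcell import * gives the robot as it stands.
- The arm moves only by the tool step_arm, never from a script. Its argument "rows" is a list that holds one entry, the list of rows, each a list of 7 numbers: the shift along the tool's x, y, z in cm, then the turn, a rotation vector about the tool's x, y, z in degrees, then the closure, from -1 (fully open) to 1 (shut). In form: [[[tx, ty, tz, rx, ry, rz, gripper], ...]]. A call has 1 to 10 rows; each row is the pose to reach, as a shift and turn from the pose commanded when the call began, along the tool's axes at that moment; what a row does not reach only later rows make up. A row lasts 1/10 s, in which the tool goes at most 50 mm and 8.59 degrees, less where a joint would pass 70% of its speed; a pose out of reach is approached as far as the arm can. A call with a gripper value outside its range is refused whole. The fingers move at their own pace and stop on an object; "newtons" is the grip in N (left out, the last holds). Time passes only in rows, so rows that repeat a pose let the fingers close. It gives the time, the measured TCP pose, the force and the opening at its end, in the units of the state.
- state(): the state, without advancing time (a new reading comes with each control period).
- snapshot(name): name is "side" or "top"; returns a dict with "frame" (480x640x3 uint8, red, green, blue), "range_z" (480x640 float32, mm along the optical axis (not along the pixel's ray), 0 where there is no reading), "fov_y" (degrees; the focal length in pixels is half the picture's height over the tangent of half this angle, whatever the lens; pixels are square), "cx", "cy" (the principal point, pixels), "world_to_cam" (4x4, takes a point from world to camera coordinates). Camera axes: x right, y down, z forward; pixel columns grow to the right and rows downward; lengths in mm; the calibration is good to about 2 mm. A picture is of the moment at which its call begins.
- sign_off(): hands the job in, once; it reports no verdict.
The state is a dict: "time": time; "joint_pos": joint angles; "joint_velocities": joint speeds; "effort": joint torques, N m; "position": TCP position; "ee_rot": TCP orientation; "ft_force": force on the tool from outside, world axes, zero at the start; "ft_torque": the same for the moment, N m; "gripper_width": finger opening in mm.
Only numpy, scipy, OpenCV 4.12 (cv2) and the standard library are available. Lean on these libraries where they do the work, as an engineer would, in place of code of your own. Each camera call takes 0.05 s, during which the arm holds its last target.

## Working session

There is one attempt and no reset: what is moved stays moved. The work goes in short steps, Python scripts to look and compute and a tool call to move; the robot and the scene stay as the last step left them, time stands still between calls to the robot, and variables do not carry over. Pictures are saved under pics/ and viewed, and the job is handed in when it is done.

Besides the shell and the picture viewer there is one more tool, called after "Call:" in YAML: its name, and indented under it one key for each argument. step_arm: Moves the arm, as the interface text tells. Its arguments: {"type":"object","properties":{"rows":{"type":"array","items":{"type":"array","items":{"type":"array","items":{"type":"number"}}}},"newtons":{"type":"number"}},"required":["rows"]}

```bash
mkdir -p pics; ls; python3 - <<'E'
from workcell import *
import cv2,pickle
s=state();print(s)
for n in("top","side"):
    d=snapshot(n);cv2.imwrite(f"pics/{n}0.png",d["frame"][:,:,::-1]);pickle.dump(d,open(f"{n}0.pkl","wb"))
    print(n,d["fov_y"],d["cx"],d["cy"],d["world_to_cam"])
E
```

```text
pics
{'time': 0.0, 'joint_pos': array([-1.39148496e+00,  2.07407016e-01,  1.54294166e+00, -4.45349717e-05,
        1.39348571e+00, -1.50495465e-01]), 'joint_velocities': array([-0.00060774, -0.00030538,  0.00017379, -0.0007459 , -0.00076385,
        0.00076396]), 'effort': array([-1.43833227e-04, -3.70882702e+01, -2.81416368e+01,  6.96496689e-02,
        3.58067919e-02, -1.85412719e-04]), 'position': array([ 186.03835357, -543.15000944,  173.10409264]), 'ee_rot': array([-7.65354804e-04,  8.13592679e-01, -5.81434171e-01, -8.19180519e-04]), 'ft_force': array([ 0.39975104, -0.57308018,  0.06169163]), 'ft_torque': array([-0.00893195, -0.0416758 ,  0.01793683]), 'gripper_width': 93.94806911318808}
top 47.148006102482704 320.9353604171185 241.53433486114835 [[ 6.20580465e-04 -9.99959870e-01 -8.93716714e-03  1.54644373e+01]
 [-9.96181243e-01  1.62093202e-04 -8.73092452e-02  4.86637055e+02]
 [ 8.73071901e-02  8.95722069e-03 -9.96141166e-01  1.41816981e+03]
 [ 0.00000000e+00  0.00000000e+00  0.00000000e+00  1.00000000e+00]]
side 42.2065135745123 329.44963742552073 250.76649754999758 [[-9.85305068e-01 -1.70796398e-01  1.58565908e-03  4.78482585e+02]
 [-1.33584476e-01  7.64782163e-01 -6.30288371e-01  1.06277718e+02]
 [ 1.06438300e-01 -6.21238145e-01 -7.76359488e-01  1.80526460e+03]
 [ 0.00000000e+00  0.00000000e+00  0.00000000e+00  1.00000000e+00]]
```

View pics/top0.png

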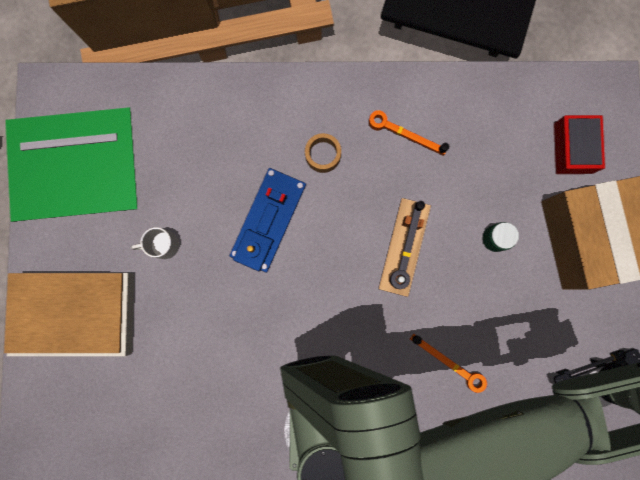

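View pics/side0.png

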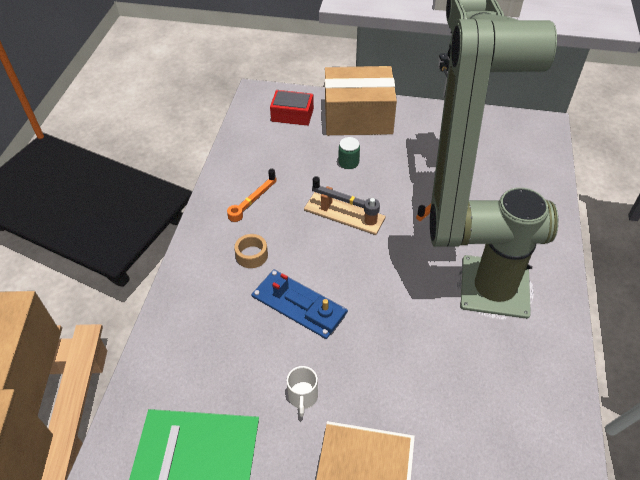

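The top view shows three lever shapes: dark on the wooden stand with its eye at (400,280) and grip at (420,206), and orange ones at (378,119)–(444,148) and (477,382)–(416,340). The dark one on the stand matches the description: dark steel, black grip, yellow band at (407,254). The press has its brass pin at (251,249) and red fork at (276,195). I'll check this in enlarged crops.

```bash
cat > h.py <<'E'
import numpy as np,cv2,pickle
def K(d):
    f=240/np.tan(np.radians(d["fov_y"]/2)); return f
def px2w(d,u,v,z=None):
    """at world height z, or by depth if None"""
    f=K(d);T=d["world_to_cam"];R=T[:3,:3];t=T[:3,3]
    ray=np.array([(u-d["cx"])/f,(v-d["cy"])/f,1.])
    c=-R.T@t; w=R.T@ray
    if z is None: 
        return c+w*d["range_z"][int(round(v)),int(round(u))]
    return c+w*(z-c[2])/w[2]
def proj(d,p):
    q=d["world_to_cam"]@np.append(p,1);f=K(d)
    return q[0]/q[2]*f+d["cx"],q[1]/q[2]*f+d["cy"]
E
python3 - <<'E'
from h import *
d=pickle.load(open("top0.pkl","rb"));s=pickle.load(open("side0.pkl","rb"))
def crop(d,u0,u1,v0,v1,k): return cv2.resize(d["frame"][v0:v1,u0:u1,::-1],None,fx=k,fy=k,interpolation=cv2.INTER_CUBIC)
a=crop(d,375,435,195,300,5);b=crop(d,225,310,165,275,5)
h=min(a.shape[0],b.shape[0]);cv2.imwrite("pics/ctop.png",np.hstack([a[:h],b[:h]]))
a=crop(s,300,390,170,240,5)[:, :];b=crop(s,245,355,265,340,4)
w=440;cv2.imwrite("pics/cside.png",np.vstack([cv2.resize(a,(440,342)),b[:250]]) if 0 else cv2.resize(a,(720,560)))
cv2.imwrite("pics/cside2.png",crop(s,245,355,265,340,7))
E
```

```text
(no output)
```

View pics/ctop.png

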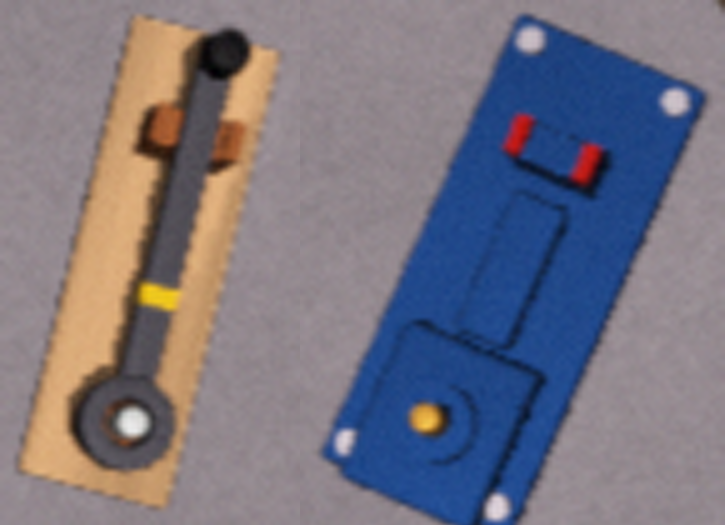

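View pics/cside.png

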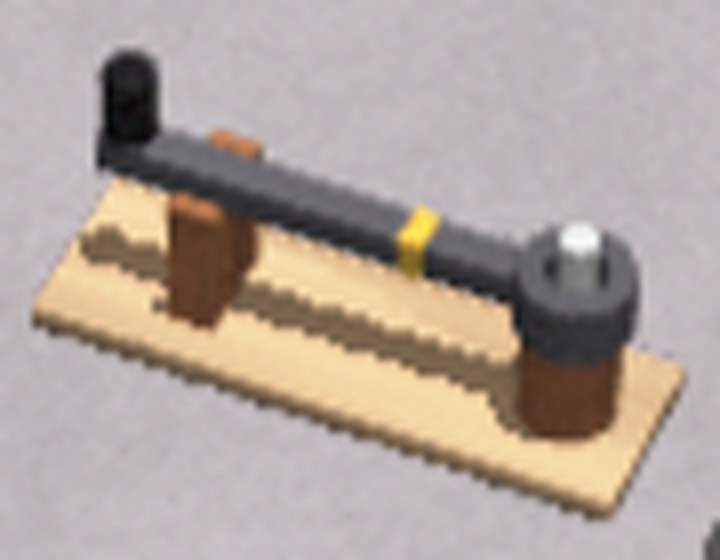

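View pics/cside2.png

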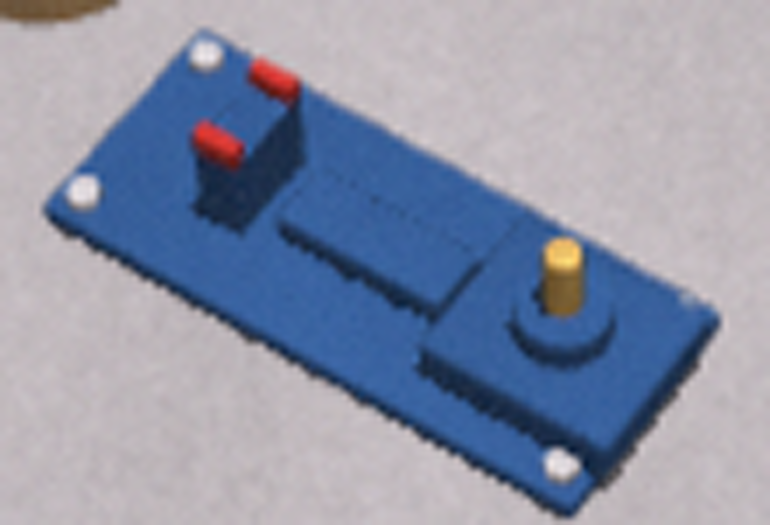

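The crops confirm it. The stand's lever is dark with a yellow band and black grip, and its eye is around the peg. The press's brass pin and two red cheeks are clear in both views. Next I'll measure them.

```bash
cat >> h.py <<'E'
from scipy import ndimage
def seg(d,box,fn):
    u0,u1,v0,v1=box; im=d["frame"][v0:v1,u0:u1].astype(int)
    hsv=cv2.cvtColor(d["frame"][v0:v1,u0:u1],cv2.COLOR_RGB2HSV).astype(int)
    m=fn(hsv[...,0],hsv[...,1],hsv[...,2]); l,n=ndimage.label(m)
    out=[]
    for i in range(1,n+1):
        vv,uu=np.nonzero(l==i)
        out.append((len(uu),uu.mean()+u0,vv.mean()+v0))
    return sorted(out,reverse=True)
E
python3 - <<'E'
from h import *
np.set_printoptions(precision=1,suppress=True)
yel=lambda H,S,V:(H>15)&(H<32)&(S>140)&(V>120)
red=lambda H,S,V:((H<6)|(H>174))&(S>180)&(V>110)
blk=lambda H,S,V:(V<45)
wht=lambda H,S,V:(S<40)&(V>170)
for n,bl,bp,e in(("top",(375,435,195,300),(225,310,165,275),(390,412,270,292)),("side",(300,390,170,240),(245,355,265,340),(360,385,195,220))):
    d=pickle.load(open(n+"0.pkl","rb"));print(n)
    for nm,b,fn,z in(("band",bl,yel,84),("grip",bl,blk,120),("peg",e,wht,108),("pin",bp,yel,88),("red",bp,red,68),("bolts",bp,wht,16)):
        for a,u,v in seg(d,b,fn)[:4]:
            if a>4: print(nm,a,round(u,1),round(v,1),px2w(d,u,v,z),px2w(d,u,v))
d=pickle.load(open("top0.pkl","rb"))
# eye, manual
for x,y,z in((125,422,90),(131,422,108),(224,52,120),(159,296,84)):
    u,v=375+(x+.5)/5-.5,195+(y+.5)/5-.5;print("man",u,v,px2w(d,u,v,z))
for x,y,z in((427,418,88),(519,134,68),(588,163,68)):
    u,v=225+(x-300+.5)/5-.5,165+(y+.5)/5-.5;print("manp",u,v,px2w(d,u,v,z))
E
```

```text
top
band 35 406.4 253.9 [ 450.1 -198.3   84. ] [ 449.8 -197.6   88.9]
grip 65 418.8 205.6 [ 566.2 -224.8  120. ] [ 566.2 -224.8  120.1]
grip 5 390.0 279.0 [ 386.9 -152.5  120. ] [ 387.7 -156.9   82.4]
peg 21 401.0 279.0 [ 387.2 -180.7  108. ] [ 387.2 -180.6  108.7]
pin 23 250.0 248.2 [464.2 192.   88. ] [464.4 192.3  85.6]
red 21 282.0 197.1 [596.4 114.6  68. ] [596.1 114.4  69.8]
red 21 268.3 191.7 [610.4 149.7  68. ] [610.2 149.6  69.2]
bolts 18 299.5 184.8 [638.2  72.6  16. ] [637.3  72.3  20.7]
bolts 15 270.4 172.4 [671.6 150.1  16. ] [672.3 150.4  12.6]
bolts 15 264.2 266.2 [422.3 164.2  16. ] [422.  163.5  21.9]
bolts 11 233.2 252.9 [457.2 246.1  16. ] [457.  245.7  18.2]
side
band 22 351.3 199.7 [ 451.5 -195.8   84. ] [ 451.2 -192.6   87.4]
grip 61 315.4 182.7 [ 566.5 -213.8  120. ] [ 569.2 -227.2  106.5]
peg 198 376.1 200.8 [ 374.7 -181.5  108. ] [ 375.3 -190.3   98.9]
pin 13 324.6 301.9 [465.3 194.   88. ] [464.6 197.5  93.1]
red 16 275.5 285.1 [611.9 148.6  68. ] [611.5 149.6  69.5]
red 13 283.8 276.4 [595.8 115.1  68. ] [594.2 120.4  75.4]
bolts 4959 299.9 301.3 [543.2 155.6  16. ] [541.4 162.7  26.7]
bolts 14 324.6 330.9 [457.5 239.2  16. ] [457.  241.9  20.4]
bolts 14 256.5 291.7 [671.9 144.4  16. ] [671.6 145.3  17.3]
bolts 12 273.8 272.1 [639.1  67.4  16. ] [637.3  72.7  23.3]
man 399.6 279.0 [ 387.5 -179.7   90. ]
man 400.8 279.0 [ 387.2 -180.2  108. ]
man 419.4 205.0 [ 567.7 -226.3  120. ]
man 406.4 253.8 [ 450.4 -198.2   84. ]
manp 250.0 248.2 [464.1 192.   88. ]
manp 268.4 191.4 [611.1 149.5  68. ]
manp 282.2 197.2 [596.1 114.1  68. ]
```

```bash
cat >> h.py <<'E'
from scipy.spatial.transform import Rotation as Ro
def goto(s,p,yawx,cmd=None):
    """shift cm (tool axes) and rotvec deg to have TCP at p, pointing down, tool x at yawx deg"""
    q=s["ee_rot"];R=Ro.from_quat([q[1],q[2],q[3],q[0]])
    c,sn=np.cos(np.radians(yawx)),np.sin(np.radians(yawx))
    Rd=Ro.from_matrix(np.array([[c,sn,0],[sn,-c,0],[0,0,-1]]))
    return R.inv().apply(np.array(p)-s["position"])/10,(R.inv()*Rd).as_rotvec(degrees=True)
E
python3 - <<'E'
from h import *; from workcell import *
np.set_printoptions(precision=2,suppress=True)
print(goto(state(),[450.3,-197.8,174],-104.5))
d=pickle.load(open("top0.pkl","rb"))
for n,u,v in(("tin",503,237),("mug",157,242),("tape",323,153)):print(n,px2w(d,u,v,85 if n!="tape" else 48))
E
```

```text
(array([-24.12, -36.19,  -0.02]), array([ 0.02,  0.12, 33.39]))
tin [ 492.34 -439.34   85.  ]
mug [479.95 426.1   85.  ]
tape [715.84  10.1   48.  ]
```

Call:
step_arm:
  rows:
    - [[-1.2, -1.8, 0, 0, 0, 1.7, -1], [-3.6, -5.4, 0, 0, 0, 5, -1], [-6, -9, 0, 0, 0, 8.4, -1], [-9, -13.5, 0, 0, 0, 12.5, -1], [-12, -18, 0, 0, 0, 16.7, -1], [-15, -22.5, 0, 0, 0, 21, -1], [-18, -27, 0, 0, 0, 25, -1], [-21, -31.5, 0, 0, 0, 29, -1], [-23.2, -34.8, 0, 0, 0, 32, -1], [-24.1, -36.2, 0, 0, 0, 33.4, -1]]

```text
time: 1.1
position: [451.8, -195.4, 173.9]
ee_rot: [0.0, -0.613, 0.79, 0.001]
ft_force: [-0.1, -0.6, 0.0]
gripper_width: 94.1
```

Call:
step_arm:
  rows:
    - [[0, 0, 0, 0, 0, 0, -1], [0, 0, 0, 0, 0, 0, -1], [0, 0, 0, 0, 0, 0, -1]]

```text
time: 1.4
position: [449.9, -199.6, 174.0]
ee_rot: [-0.0, -0.612, 0.791, 0.0]
ft_force: [0.0, 0.3, 0.1]
gripper_width: 94.1
```

```bash
python3 - <<'E'
from h import *; from workcell import *
np.set_printoptions(precision=2,suppress=True)
s=state();print(s["time"],s["position"],s["joint_pos"],s["ft_force"]);print(goto(s,[450.3,-197.8,56],-104.5))
d=snapshot("side");cv2.imwrite("pics/s1.png",cv2.resize(d["frame"][100:290,250:450,::-1],None,fx=3,fy=3))
E
```

```text
1.4 [ 449.89 -199.58  173.96] [-0.59  0.03  1.74 -0.    1.37  1.23] [0.02 0.32 0.13]
(array([-0.19, -0.  , 11.8 ]), array([ 0.04, -0.02, -0.06]))
```

View pics/s1.png

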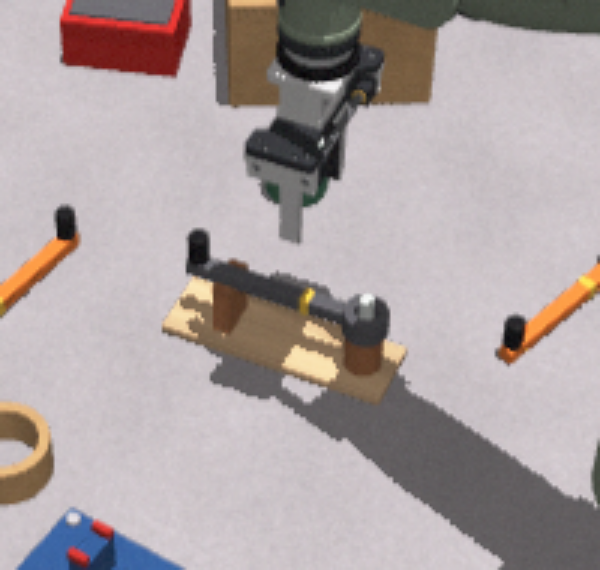

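The gripper hovers straight above the yellow band, and the fingers straddle the bar line. Descending now.

Call:
step_arm:
  rows:
    - [[-0.05, 0, 1, 0, 0, 0, -1], [-0.1, 0, 3, 0, 0, 0, -1], [-0.1, 0, 5, 0, 0, 0, -1], [-0.15, 0, 7, 0, 0, 0, -1], [-0.15, 0, 9, 0, 0, 0, -1], [-0.15, 0, 10.4, 0, 0, 0, -1], [-0.15, 0, 11.3, 0, 0, 0, -1], [-0.15, 0, 11.8, 0, 0, 0, -1], [-0.15, 0, 11.8, 0, 0, 0, -1], [-0.15, 0, 11.8, 0, 0, 0, -1]]

```text
time: 2.45
position: [451.4, -197.8, 56.8]
ee_rot: [0.0, -0.612, 0.791, -0.001]
ft_force: [0.1, -0.7, 0.9]
gripper_width: 93.7
```

```bash
python3 - <<'E'
from h import *; from workcell import *
np.set_printoptions(precision=2,suppress=True)
s=state();print(s["time"],s["position"],s["ft_force"]);print(goto(s,[450.3,-197.8,56],-104.5))
d=snapshot("side");cv2.imwrite("pics/s2.png",cv2.resize(d["frame"][130:250,280:410,::-1],None,fx=5,fy=5,interpolation=2))
d=snapshot("top");cv2.imwrite("pics/t2.png",cv2.resize(d["frame"][190:310,350:470,::-1],None,fx=5,fy=5,interpolation=2))
E
```

```text
2.45 [ 451.44 -197.82   56.78] [ 0.05 -0.68  0.89]
(array([0.03, 0.11, 0.08]), array([-0.06, -0.02, -0.02]))
```

View pics/s2.png

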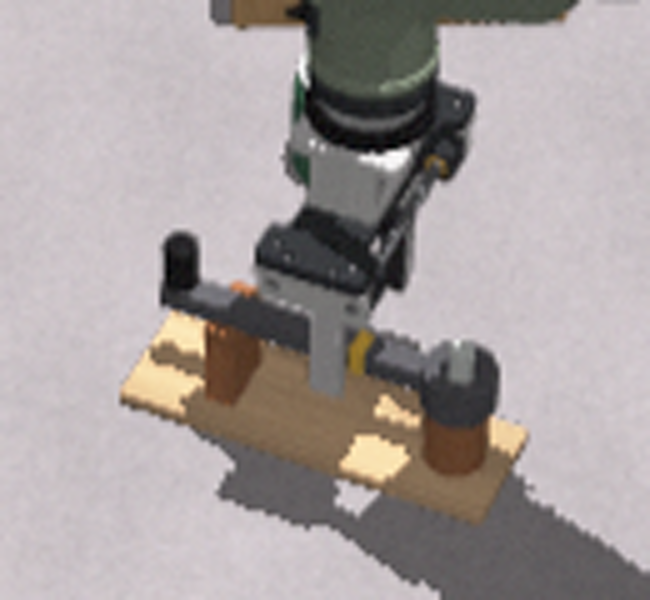

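View pics/t2.png

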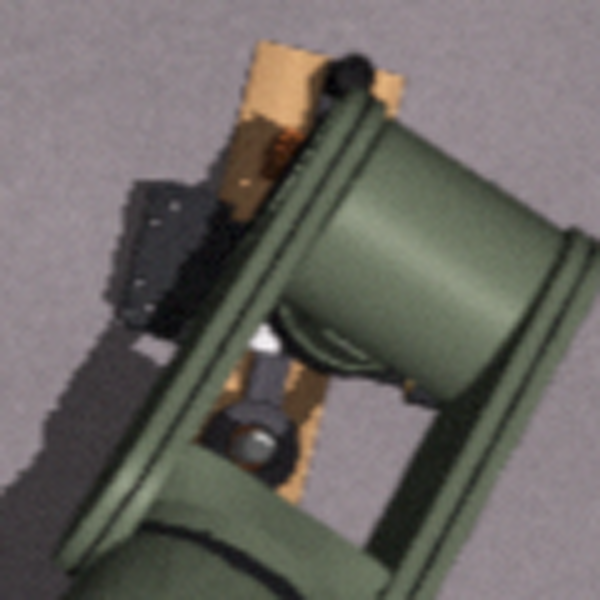

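In the side view the near finger is at (327,350) and the band at (360,350). The offset equals the parallax of a finger 45 mm nearer the camera, about 32 px in this crop, so the pinch is at the band. Closing now.

Call:
step_arm:
  rows:
    - [[0, 0.05, 0.05, 0, 0, 0, 1], [0, 0.05, 0.05, 0, 0, 0, 1], [0, 0.05, 0.05, 0, 0, 0, 1], [0, 0.05, 0.05, 0, 0, 0, 1], [0, 0.05, 0.05, 0, 0, 0, 1], [0, 0.05, 0.05, 0, 0, 0, 1], [0, 0.05, 0.05, 0, 0, 0, 1], [0, 0.05, 0.05, 0, 0, 0, 1], [0, 0.05, 0.05, 0, 0, 0, 1], [0, 0.05, 0.05, 0, 0, 0, 1]]
  newtons: 40

```text
time: 3.55
position: [450.5, -197.2, 55.7]
ee_rot: [-0.0, -0.612, 0.791, 0.0]
ft_force: [0.6, -1.1, 0.5]
gripper_width: 17.3
```

```bash
python3 - <<'E'
from h import *; from workcell import *
np.set_printoptions(precision=2,suppress=True)
s=state();print(s["time"],s["position"],s["ft_force"],s["ft_torque"],s["gripper_width"])
d=snapshot("side");cv2.imwrite("pics/s3.png",cv2.resize(d["frame"][130:250,280:410,::-1],None,fx=5,fy=5,interpolation=2))
E
```

```text
3.55 [ 450.53 -197.19   55.73] [ 0.58 -1.12  0.55] [0.05 0.03 0.02] 17.34531876402485
```

View pics/s3.png

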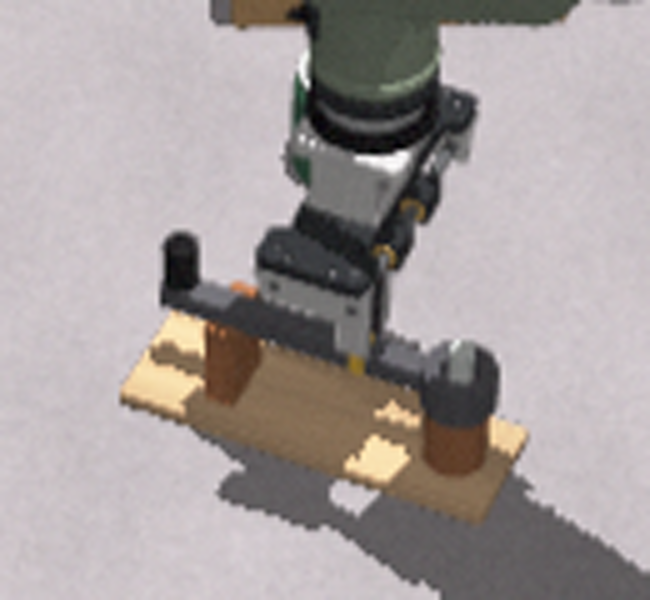

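```bash
python3 - <<'E'
from h import *; from workcell import *
np.set_printoptions(precision=2,suppress=True)
d=snapshot("side");c=np.array([450.3,-197.8]);n=np.array([.25,.968])
for nm,off,z in(("tip near pad",9,55.7),("tip outer",18,55.7),("bar near bottom",9,66),("bar near top",9,84),("grasp pt outer",18,75)):
    u,v=proj(d,[*(c+n*off),z]);print(nm,(u-280+.5)*5,(v-130+.5)*5)
f=d["frame"][125:215,320:400,::-1];cv2.imwrite("pics/s3b.png",cv2.resize(f[60:90,15:55],None,fx=16,fy=16,interpolation=0))
z=d["range_z"]
for u,v in((350,190),(350,195),(350,200),(351,203),(360,202),(340,197)):print(u,v,d["frame"][v,u],px2w(d,u,v))
E
```

```text
tip near pad 354.54049944360406 390.358970023858
tip outer 348.830288880242 400.06783791413613
bar near bottom 355.00347399876205 378.9440360250047
bar near top 355.8218837763198 358.7656191104013
grasp pt outer 349.6584799338049 378.6186025806407
350 190 [111 111 110] [ 446.23 -110.77  212.03]
350 195 [115 113 114] [ 454.47 -181.93  118.29]
350 200 [130 114  79] [ 455.26 -193.27   84.75]
351 203 [134 106  38] [ 451.83 -193.54   71.75]
360 202 [117 112 118] [ 424.07 -192.39   82.43]
340 197 [53 50 56] [ 487.83 -202.61   82.61]
```

View pics/s3b.png

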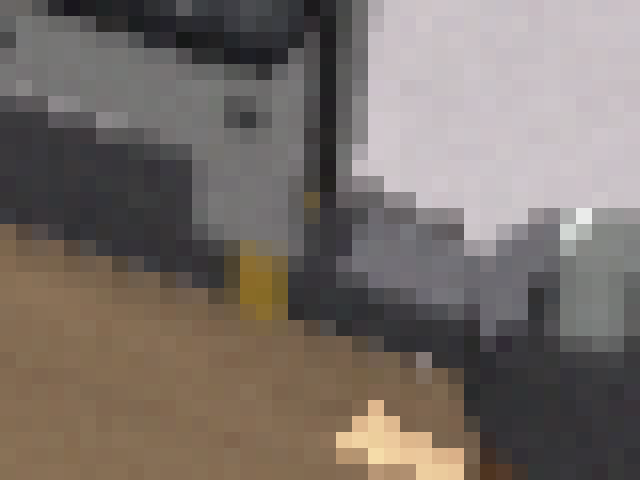

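```bash
python3 - <<'E'
from h import *; from workcell import *
np.set_printoptions(precision=1,suppress=True)
d=snapshot("side");
for u in (349,350):
  for v in range(178,208,1):print(u,v,d["frame"][v,u],px2w(d,u,v))
s=state();print(s["position"],s["joint_pos"],s["gripper_width"])
E
```

```text
349 178 [34 32 38] [ 454.6 -144.2  225.5]
349 179 [25 28 32] [ 453.5 -136.4  229.3]
349 180 [26 30 30] [ 452.7 -131.1  230.6]
349 181 [28 28 31] [ 452.6 -131.2  226.6]
349 182 [56 56 59] [ 451.6 -124.   229.8]
349 183 [65 66 69] [ 450.7 -117.7  232.2]
349 184 [62 63 67] [ 449.9 -112.5  233.4]
349 185 [61 62 66] [ 450.1 -114.3  227.7]
349 186 [58 60 63] [ 449.4 -109.9  228.2]
349 187 [38 40 43] [ 449.  -107.3  226.9]
349 188 [34 31 35] [ 448.9 -108.   222.3]
349 189 [84 83 85] [ 448.6 -105.9  220.4]
349 190 [112 110 109] [ 448.6 -106.6  215.8]
349 191 [83 85 84] [ 448.7 -108.8  209.6]
349 192 [82 82 82] [ 449.3 -113.8  200.4]
349 193 [109 107 107] [ 450.1 -121.2  188.8]
349 194 [116 117 115] [ 448.5 -109.8  196.5]
349 195 [118 116 116] [ 458.1 -186.7  112.8]
349 196 [117 114 116] [ 457.5 -182.5  112.9]
349 197 [119 116 115] [ 457.9 -186.6  104.3]
349 198 [119 117 117] [ 457.  -181.   105.7]
349 199 [105  97  86] [ 459.  -197.3   84.3]
349 200 [87 75 56] [ 458.  -190.6   87. ]
349 201 [77 70 47] [ 457.9 -190.6   82.5]
349 202 [76 67 44] [ 458.6 -197.3   71.1]
349 203 [97 85 58] [ 465.4
[... 876 characters left out ...]
0 194 [111 111 112] [ 446.9 -119.8  186.7]
350 195 [115 114 114] [ 454.8 -184.2  115.9]
350 196 [118 114 116] [ 454.4 -182.   114. ]
350 197 [118 116 117] [ 453.7 -177.3  114.5]
350 198 [115 114 114] [ 454.1 -181.8  105.4]
350 199 [125 117 104] [ 454.9 -189.5   93.1]
350 200 [135 112  62] [ 455.8 -198.    79.8]
350 201 [138 109  41] [ 455.5 -195.8   77.7]
350 202 [137 109  41] [ 454.9 -192.3   76.9]
350 203 [135 108  37] [ 454.3 -188.5   76.6]
350 204 [124  98  54] [ 460.9 -243.4   13.6]
350 205 [120  97  72] [ 460.  -236.9   15.9]
350 206 [122 101  76] [ 458.7 -227.    21.9]
350 207 [123 101  77] [ 458.7 -228.3   15.9]
[ 450.5 -197.2   55.7] [-0.6  0.2  1.9  0.   1.1  1.2] 5.443614689403478
```

The reported width has dropped from 17.3 to 5.4 mm and the finger tips look about 30 mm too high, so the jaws may be closing above the bar. I'll check again before moving.

```bash
python3 - <<'E'
from h import *; from workcell import *
np.set_printoptions(precision=2,suppress=True)
for i in range(4):
    d=snapshot("side");s=state();print(s["time"],s["gripper_width"],s["position"],s["ft_force"])
cv2.imwrite("pics/s4.png",cv2.resize(d["frame"][110:250,270:420,::-1],None,fx=5,fy=4.2,interpolation=2))
# FK sanity: compare hover measurement
for p in ([450.5,-197.2,55.7],[450.5,-197.2,90]):
    print(p,proj(d,p),((np.array(proj(d,p))-[270,110]+.5)*[5,4.2]))
E
```

```text
3.75 2.1196691761426383 [ 450.5  -197.18   55.72] [ 0.99  0.73 -0.26]
3.8 0.23610998242955142 [ 450.55 -197.2    55.75] [-1.16 -0.04  0.61]
3.85 0.2139215973812164 [ 450.51 -197.21   55.73] [-0.13  0.55  0.09]
3.9 0.15880607613682493 [ 450.55 -197.21   55.76] [-0.09 -0.51 -0.27]
[450.5, -197.2, 55.7] (np.float64(351.4516562984372), np.float64(205.77127282760705)) [409.76 404.34]
[450.5, -197.2, 90] (np.float64(351.77682178563833), np.float64(198.08845332641187)) [411.38 372.07]
```

View pics/s4.png

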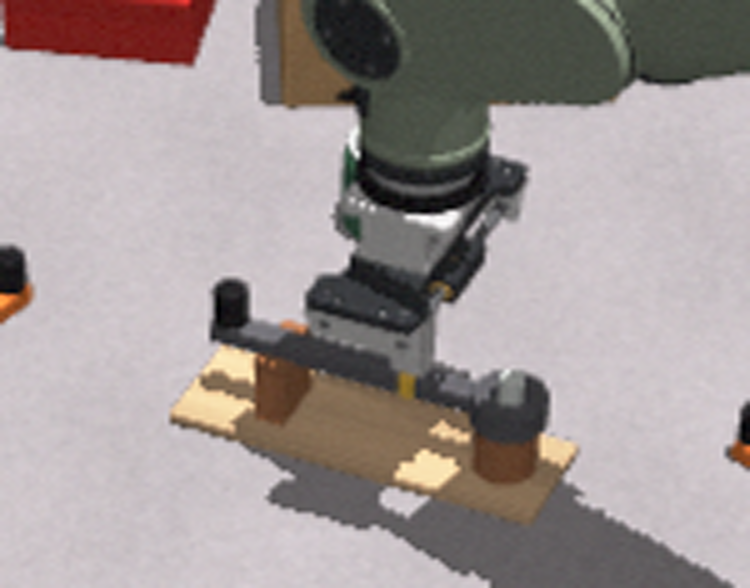

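The jaws shut fully at 0.2 mm with the tips just above the bar. The true tips are therefore about 35–45 mm higher than the reported TCP. I'll raise clear and measure the shut tips by camera.

Call:
step_arm:
  rows:
    - [[0, 0, -1, 0, 0, 0, 1], [0, 0, -3, 0, 0, 0, 1], [0, 0, -6, 0, 0, 0, 1], [0, 0, -9, 0, 0, 0, 1], [0, 0, -11, 0, 0, 0, 1], [0, 0, -12, 0, 0, 0, 1], [0, 0, -12, 0, 0, 0, 1], [0, 0, -12, 0, 0, 0, 1]]

```text
time: 4.7
position: [450.0, -196.8, 175.1]
ee_rot: [-0.0, -0.612, 0.791, 0.001]
ft_force: [-0.8, -0.2, -1.2]
gripper_width: 0.4
```

```bash
python3 - <<'E'
from h import *; from workcell import *
np.set_printoptions(precision=1,suppress=True)
d=snapshot("side");s=state();print(s["time"],s["gripper_width"],s["position"],s["ft_force"],s["joint_pos"])
cv2.imwrite("pics/s5.png",cv2.resize(d["frame"][80:230,280:420,::-1],None,fx=5,fy=4,interpolation=2))
t=snapshot("top");cv2.imwrite("pics/t5.png",cv2.resize(t["frame"][150:330,310:500,::-1],None,fx=4,fy=3.3,interpolation=2))
pickle.dump((d,t,s),open("p5.pkl","wb"))
for z in(0,40):
    p=s["position"]+[0,0,z];print(proj(d,p),(np.array(proj(d,p))-[280,80]+.5)*[5,4])
E
```

```text
4.75 0.5516244899404015 [ 449.6 -196.6  174.4] [ 0.1 -0.3  0. ] [-0.6  0.   1.7 -0.   1.4  1.2]
(np.float64(352.87724877505167), np.float64(178.40935232859957)) [366.9 395.6]
(np.float64(353.3012738507242), np.float64(168.49926148208436)) [369. 356.]
```

View pics/s5.png

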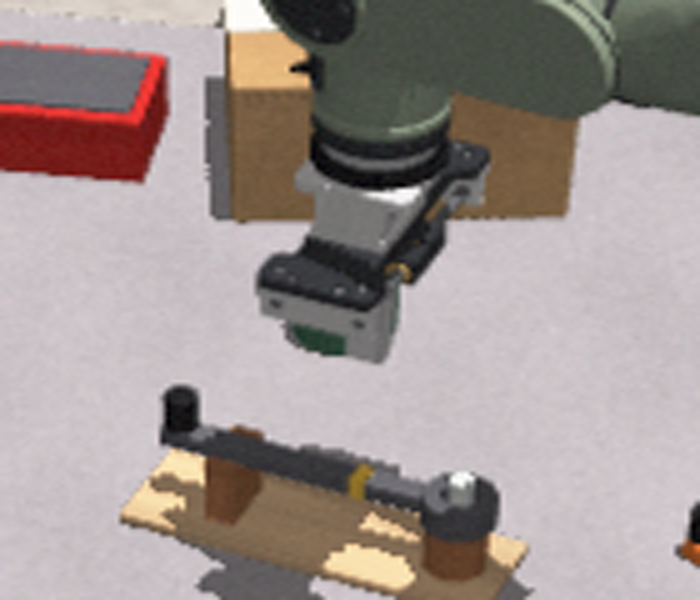

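View pics/t5.png

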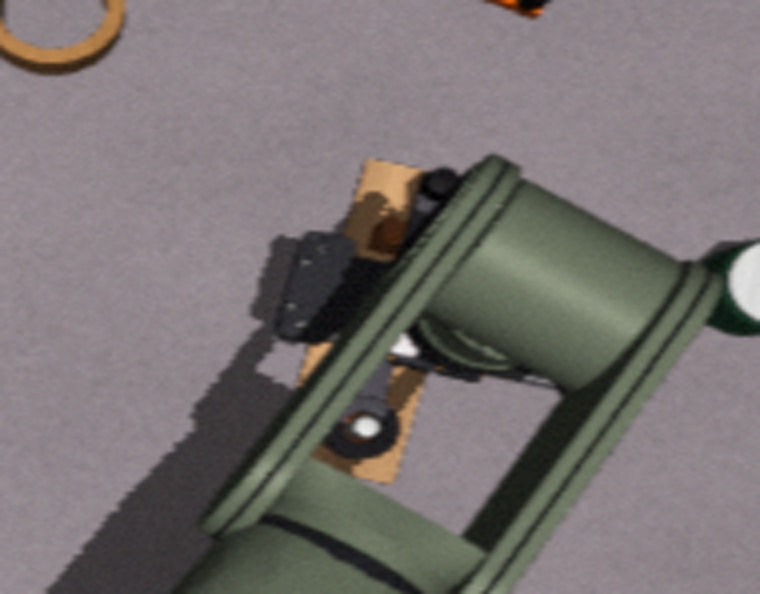

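Call:
step_arm:
  rows:
    - [[0, 0, 0, 0, 0, 0, -1], [0, 0, 0, 0, 0, 0, -1], [0, 0, 0, 0, 0, 0, -1], [0, 0, 0, 0, 0, 0, -1], [0, 0, 0, 0, 0, 0, -1], [0, 0, 0, 0, 0, 0, -1], [0, 0, 0, 0, 0, 0, -1], [0, 0, 0, 0, 0, 0, -1], [0, 0, 0, 0, 0, 0, -1], [0, 0, 0, 0, 0, 0, -1]]

```text
time: 5.8
position: [450.6, -197.2, 175.8]
ee_rot: [0.0, -0.612, 0.791, -0.0]
ft_force: [-0.3, 1.0, -0.7]
gripper_width: 77.3
```

```bash
python3 - <<'E'
from h import *; from workcell import *
np.set_printoptions(precision=1,suppress=True)
d2=snapshot("side");s2=state();print(s2["gripper_width"],s2["position"])
pickle.dump((d2,s2),open("p6.pkl","wb"))
d,t,s=pickle.load(open("p5.pkl","rb"))
def tr(s,p): # coordinates rel. to reported TCP: n (jaw), along bar, z
    c=np.radians(75.5);n=np.array([np.cos(c),np.sin(c),0]);b=np.array([n[1],-n[0],0]);q=p-s["position"]
    return np.array([q@n,q@b,q[2]])
for nm,dd,ss,us,vs in(("shut",d,s,range(348,361),range(156,174)),("open",d2,s2,range(338,356),range(158,184))):
    print(nm)
    cv2.imwrite(f"pics/{nm}f.png",cv2.resize(dd["frame"][145:190,325:370,::-1],None,fx=12,fy=12,interpolation=0))
    for v in vs: print(v,' '.join('%3d,%3d,%3d'%tuple(tr(ss,px2w(dd,u,v))) if px2w(dd,u,v)[1]>-250 and px2w(dd,u,v)[2]>130 else '  .  ' for u in us))
E
```

```text
80.89196403947757 [ 450.5 -197.2  175.8]
shut
156  82,-15,162  87,-20,168  86,-22,168  86,-25,170  90,-30,174  87,-31,173  82,-32,168  72,-31,159   3, -7, 94  -1, -8, 90 -10, -8, 83   .     .  
157  86,-17,163  89,-21,167  85,-22,163  84,-25,164 1237,-481,1293  83,-30,165  81,-32,164  82,-35,166   9,-10, 96  -5, -7, 83 -13, -7, 76   .     .  
158  81,-15,154  84,-19,158  85,-22,160  90,-27,166  86,-28,164  84,-30,162  82,-32,162  74,-32,155   3, -8, 87  -3, -8, 81 -15, -6, 70   .     .  
159  79,-14,148  73,-14,144  80,-20,152  83,-24,156  90,-30,163  87,-32,162  81,-32,157  76,-33,154   4, -8, 84   0,-10, 81 -11, -8, 70   .     .  
160  81,-15,146  79,-17,146  76,-19,144  76,-22,145  76,-25,147  78,-28,149  75,-30,147  76,-33,150   5, -9, 80  -1, -9, 75 -14, -7, 63   .     .  
161  82,-15,145  79,-17,142  75,-18,140  78,-22,144  76,-24,143  80,-29,148  76,-30,144  77,-34,147   1, -8, 74  -1, -9, 72 -18, -6, 56   .     .  
162  77,-13,136  83,-19,143  79,-20,140  81,-24,143  80,-26,143  76,-28,140  79,-32,144  79,-34,145   5, -9, 73   0,-10, 68 -11, -9, 59   .     .  
163  77,-14,132
[... 4733 characters left out ...]
   .     .  
178   .     .     .     .     .     .     .     .     .     .    47, -4, 43  48, -7, 45  44, -9, 42   .     .     .     .     .  
179   .     .     .     .     .     .     .     .     .     .     .     .     .     .     .     .     .     .  
180   .     .     .     .     .     .     .     .     .     .     .     .     .     .     .     .     .     .  
181   .     .     .     .     .     .     .     .     .     .     .     .     .     .     .     .     .     .  
182   .     .     .     .     .     .     .     .     .     .     .     .     .     .     .     .     .     .  
183   .     .     .     .     .     .     .     .     .     .     .     .     .     .     .     .     .     .
```

View pics/shutf.png

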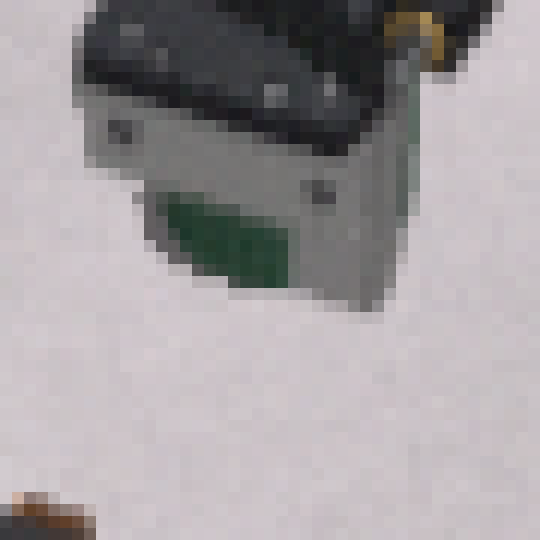

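View pics/openf.png

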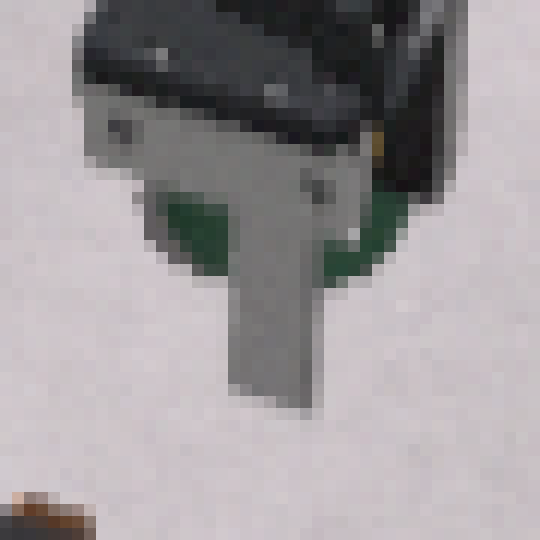

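The side-camera data show the fingers centred laterally on the reported TCP, within 3 mm in the jaw direction. The tips are about 42 mm above the reported TCP in both the shut and open poses, and heights of known objects in the same camera check out (peg 108.7, cheeks 69). So I need a reported z of about 14. That is safe even if the offset were zero, because the foot top is at 12.

Call:
step_arm:
  rows:
    - [[0, 0, 1, 0, 0, 0, -1], [0, 0, 3, 0, 0, 0, -1], [0, 0, 5, 0, 0, 0, -1], [0, 0, 7, 0, 0, 0, -1], [0, 0, 9, 0, 0, 0, -1], [0, 0, 11, 0, 0, 0, -1], [0, 0, 13, 0, 0, 0, -1], [0, 0, 14.8, 0, 0, 0, -1], [0, 0, 15.7, 0, 0, 0, -1], [0, 0, 16, 0, 0, 0, -1]]

```text
time: 6.85
position: [449.4, -196.5, 14.3]
ee_rot: [-0.0, -0.612, 0.791, 0.001]
ft_force: [-1.0, -0.4, 0.6]
gripper_width: 94.0
```

Call:
step_arm:
  rows:
    - [[0, 0, 0, 0, 0, 0, -1], [0, 0, 0, 0, 0, 0, -1]]

```text
time: 7.05
position: [451.3, -197.7, 16.6]
ee_rot: [0.0, -0.612, 0.791, -0.001]
ft_force: [0.6, 0.2, 0.5]
gripper_width: 94.0
```

```bash
python3 - <<'E'
from h import *; from workcell import *
np.set_printoptions(precision=1,suppress=True)
d=snapshot("side");s=state();print(s["time"],s["gripper_width"],s["position"],s["ft_force"])
cv2.imwrite("pics/s7.png",cv2.resize(d["frame"][130:240,290:400,::-1],None,fx=6,fy=5,interpolation=2))
c=np.array([450.3,-197.8]);n=np.array([.25,.968])
for off,z in((47,56),(59,56),(56,56)):print(off,(np.array(proj(d,[*(c+n*off),z]))-[290,130]+.5)*[6,5])
E
```

```text
7.1 94.06029776556491 [ 451.4 -197.8   16.7] [-0.1  0.  -0.3]
47 [336.3 431.4]
59 [326.9 444.6]
56 [329.3 441.3]
```

View pics/s7.png

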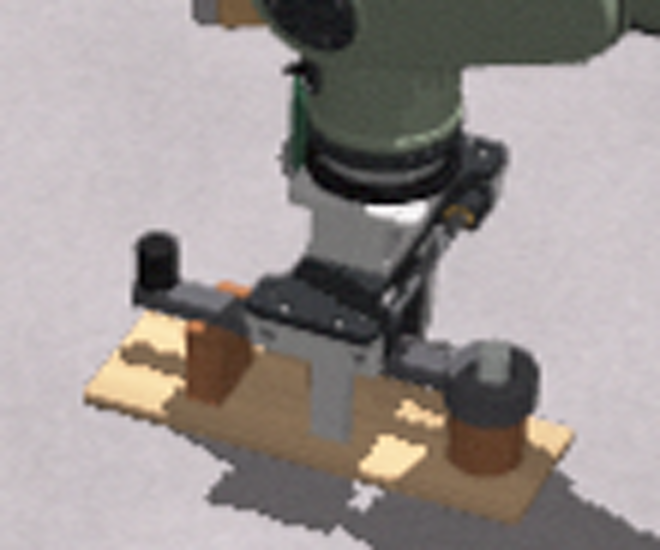

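The finger tip is at (330,440), matching the (329,441) predicted for a true tip height of 56 mm centred at the band. Closing, with time to finish.

Call:
step_arm:
  rows:
    - [[0, 0, 0, 0, 0, 0, 1], [0, 0, 0, 0, 0, 0, 1], [0, 0, 0, 0, 0, 0, 1], [0, 0, 0, 0, 0, 0, 1], [0, 0, 0, 0, 0, 0, 1], [0, 0, 0, 0, 0, 0, 1], [0, 0, 0, 0, 0, 0, 1], [0, 0, 0, 0, 0, 0, 1], [0, 0, 0, 0, 0, 0, 1], [0, 0, 0, 0, 0, 0, 1]]
  newtons: 40

```text
time: 8.1
position: [450.5, -197.7, 15.7]
ee_rot: [-0.0, -0.612, 0.791, -0.0]
ft_force: [0.8, 0.8, -1.9]
gripper_width: 17.7
```

Call:
step_arm:
  rows:
    - [[0, 0, 0, 0, 0, 0, 1], [0, 0, 0, 0, 0, 0, 1], [0, 0, 0, 0, 0, 0, 1], [0, 0, 0, 0, 0, 0, 1], [0, 0, 0, 0, 0, 0, 1]]

```text
time: 8.6
position: [450.5, -197.4, 15.7]
ee_rot: [-0.0, -0.612, 0.791, -0.0]
ft_force: [-0.4, -2.5, -1.4]
gripper_width: 17.9
```

```bash
python3 - <<'E'
from h import *; from workcell import *
np.set_printoptions(precision=1,suppress=True)
d=snapshot("side");s=state();print(s["time"],s["gripper_width"],s["position"],s["ft_force"],s["ft_torque"])
cv2.imwrite("pics/s8.png",cv2.resize(d["frame"][130:240,290:400,::-1],None,fx=6,fy=5,interpolation=2))
E
```

```text
8.65 17.79487821954298 [ 450.5 -197.4   15.7] [-1.3 -2.7 -1.5] [-0.4  0.1 -0. ]
```

View pics/s8.png

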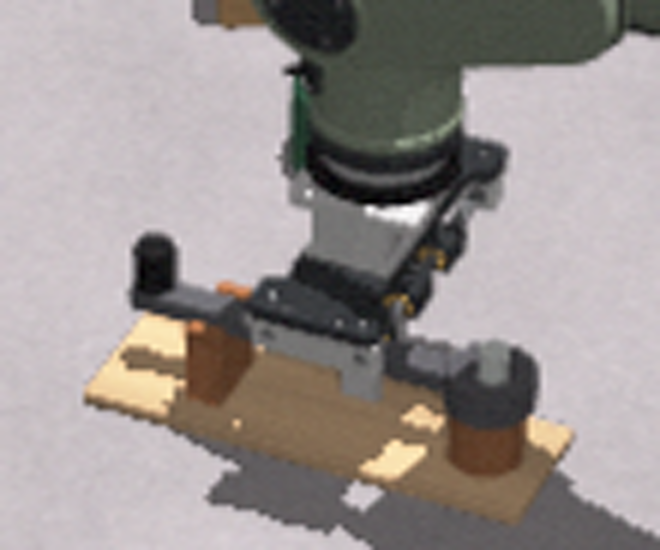

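The width is a stable 17.8 mm, so the bar is held. The side force is small at 2.7 N. Lifting straight up.

Call:
step_arm:
  rows:
    - [[0, 0, -0.3, 0, 0, 0, 1], [0, 0, -0.9, 0, 0, 0, 1], [0, 0, -1.7, 0, 0, 0, 1], [0, 0, -2.6, 0, 0, 0, 1], [0, 0, -3.6, 0, 0, 0, 1], [0, 0, -4.8, 0, 0, 0, 1], [0, 0, -6, 0, 0, 0, 1], [0, 0, -7.2, 0, 0, 0, 1], [0, 0, -8.2, 0, 0, 0, 1], [0, 0, -8.8, 0, 0, 0, 1]]

```text
time: 9.65
position: [451.2, -197.6, 105.3]
ee_rot: [0.0, -0.612, 0.791, -0.001]
ft_force: [-0.3, 0.6, -6.5]
gripper_width: 17.4
```

Call:
step_arm:
  rows:
    - [[0, 0, -0.2, 0, 0, 0, 1], [0, 0, -0.2, 0, 0, 0, 1], [0, 0, -0.2, 0, 0, 0, 1], [0, 0, -0.2, 0, 0, 0, 1]]

```text
time: 10.05
position: [450.0, -196.8, 105.0]
ee_rot: [-0.0, -0.612, 0.791, 0.001]
ft_force: [-0.3, -0.5, -6.0]
gripper_width: 17.8
```

```bash
python3 - <<'E'
from h import *; from workcell import *
np.set_printoptions(precision=1,suppress=True)
d=snapshot("side");t=snapshot("top");s=state();print(s["time"],s["gripper_width"],s["position"],s["ft_force"],s["ft_torque"])
pickle.dump((d,t,s),open("p9.pkl","wb"))
cv2.imwrite("pics/s9.png",cv2.resize(d["frame"][100:240,280:420,::-1],None,fx=5,fy=4.2,interpolation=2))
cv2.imwrite("pics/t9.png",cv2.resize(t["frame"][170:320,340:490,::-1],None,fx=4,fy=4,interpolation=2))
print(goto(s,[524,166.5,s["position"][2]],-113.5))
E
```

```text
10.15 17.435888390525704 [ 450.2 -196.9  105.2] [ 0.4 -0.6 -5.8] [0.1 0.  0. ]
(array([-37.,   2.,   0.]), array([0.1, 0. , 9. ]))
```

View pics/s9.png

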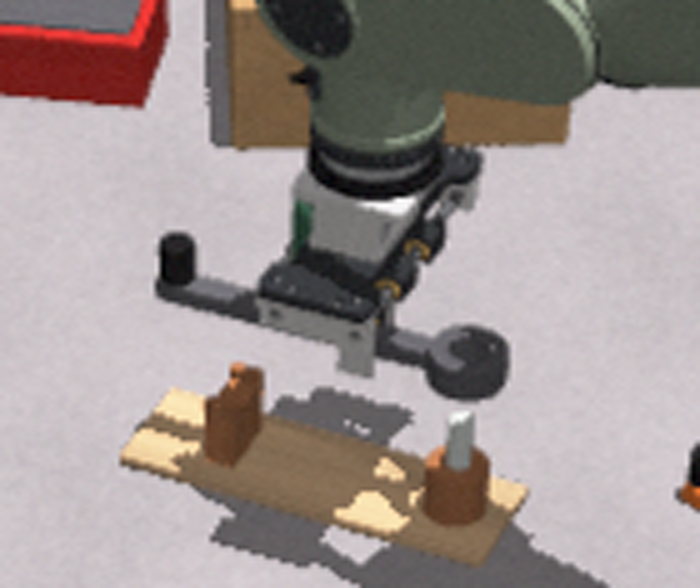

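View pics/t9.png

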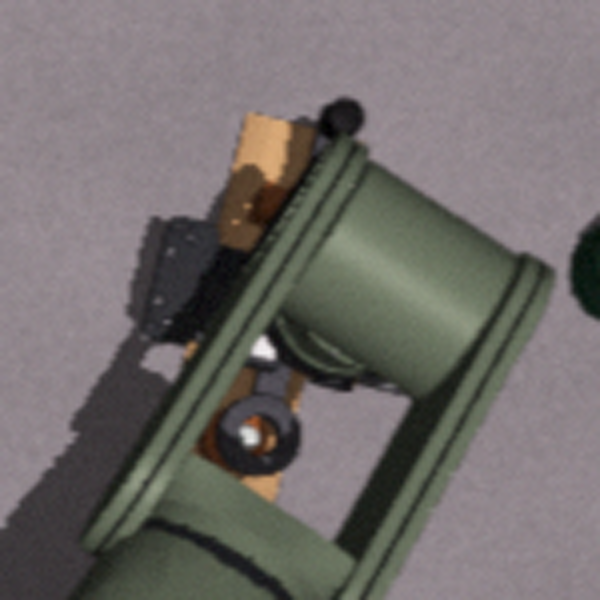

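The lever is clear of the peg and measures about 6 N, i.e. 0.6 kg. Checking its pose in the hand for tilt, yaw and offset.

```bash
cat >> h.py <<'E'
def model():
    a=np.linspace(0,2*np.pi,40,endpoint=False);P={}
    P["eyetop"]=np.c_[24*np.cos(a),24*np.sin(a),0*a+30]
    P["hole"]=np.c_[12*np.cos(a),12*np.sin(a),0*a+30]
    P["eyebot"]=np.c_[24*np.cos(a),24*np.sin(a),0*a]
    P["grip"]=np.c_[189+11*np.cos(a),11*np.sin(a),0*a+60]
    x=np.linspace(24,200,30)
    for i,(y,z) in enumerate(((9,24),(-9,24),(9,6),(-9,6))):P[f"b{i}"]=np.c_[x,0*x+y,0*x+z]
    return P
def overlay(d,origin,yaw,pitch,box,k,fn,roll=0):
    R=Ro.from_euler("ZYX",[yaw,pitch,roll],degrees=True)
    u0,u1,v0,v1=box
    im=cv2.resize(d["frame"][v0:v1,u0:u1,::-1],None,fx=k,fy=k,interpolation=2)
    for nm,P in model().items():
        for p in P:
            u,v=proj(d,R.apply(p)+origin)
            cv2.circle(im,(int(round((u-u0+.5)*k)),int(round((v-v0+.5)*k))),1,(0,255,0) if nm[0]!="b" else (255,255,0),-1)
    cv2.imwrite(fn,im)
E
python3 - <<'E'
from h import *
np.set_printoptions(precision=1,suppress=True)
d,t,s=pickle.load(open("p9.pkl","rb"))
e=px2w(t,404.1,278.1,179.5);g=px2w(t,424.9,198.9,209.5);print(e,g,np.linalg.norm((g-e)[:2]),np.degrees(np.arctan2((g-e)[1],(g-e)[0])))
o=np.array([e[0],e[1],149.5])
overlay(d,o,-14.5,0,(290,400,130,220),7,"pics/o9s.png");overlay(t,o,-14.5,0,(360,470,180,300),5,"pics/o9t.png")
E
```

```text
[ 387.9 -178.2  179.5] [ 567.9 -223.7  209.5] 185.69867224462138 -14.180757809405833
```

View pics/o9s.png

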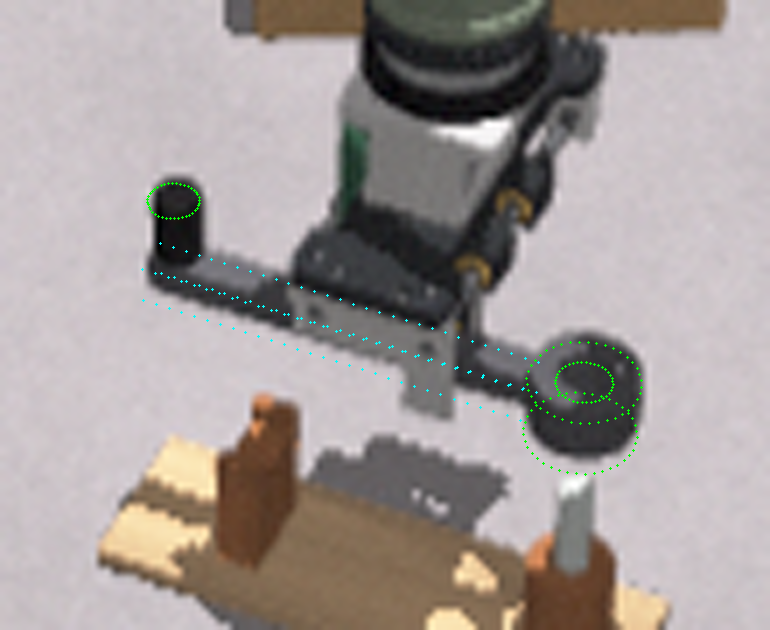

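View pics/o9t.png

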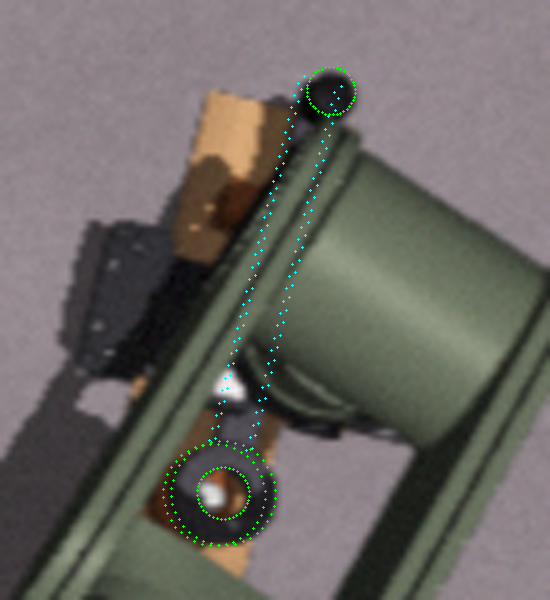

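The pose is good: level within about 1–2°, yaw about −14.3°, and underside about 150–155 mm, which clears everything on the path. Carrying at this height.

Call:
step_arm:
  rows:
    - [[-0.4, 0, 0, 0, 0, 0.1, 1], [-1.4, 0.1, 0, 0, 0, 0.3, 1], [-3, 0.2, 0, 0, 0, 0.7, 1], [-5, 0.3, 0, 0, 0, 1.2, 1], [-7, 0.4, 0, 0, 0, 1.7, 1], [-9, 0.5, 0, 0, 0, 2.2, 1], [-11, 0.6, 0, 0, 0, 2.7, 1], [-13, 0.7, 0, 0, 0, 3.2, 1], [-15, 0.8, 0, 0, 0, 3.7, 1], [-17, 0.9, 0, 0, 0, 4.2, 1]]

```text
time: 11.15
position: [484.3, -28.6, 105.7]
ee_rot: [0.0, -0.583, 0.813, 0.0]
ft_force: [-0.5, 0.0, -6.3]
gripper_width: 17.5
```

```bash
python3 - <<'E'
from h import *; from workcell import *
np.set_printoptions(precision=2,suppress=True)
s=state();print(s["time"],s["gripper_width"],s["position"],s["ft_force"],s["joint_pos"])
print(goto(s,[523.3,164.5,105],-113.5))
E
```

```text
11.15 17.4934845119563 [484.31 -28.64 105.74] [-0.54  0.   -6.31] [-0.24  0.09  1.83  0.    1.23  1.66]
(array([-19.54,   2.5 ,   0.08]), array([0.01, 0.02, 4.79]))
```

Call:
step_arm:
  rows:
    - [[-2, 0.3, 0, 0, 0, 0.5, 1], [-4.2, 0.6, 0, 0, 0, 1, 1], [-6.4, 0.9, 0, 0, 0, 1.6, 1], [-8.6, 1.2, 0, 0, 0, 2.2, 1], [-10.8, 1.4, 0, 0, 0, 2.8, 1], [-13, 1.7, 0, 0, 0, 3.3, 1], [-15.2, 2, 0, 0, 0, 3.8, 1], [-17.2, 2.2, 0, 0, 0, 4.3, 1], [-18.8, 2.4, 0, 0, 0, 4.7, 1], [-19.5, 2.5, 0, 0, 0, 4.8, 1]]

```text
time: 12.15
position: [522.9, 164.5, 105.6]
ee_rot: [0.0, -0.549, 0.836, 0.0]
ft_force: [0.5, -0.1, -6.7]
gripper_width: 17.7
```

Call:
step_arm:
  rows:
    - [[0, 0, 0, 0, 0, 0, 1], [0, 0, 0, 0, 0, 0, 1], [0, 0, 0, 0, 0, 0, 1], [0, 0, 0, 0, 0, 0, 1]]

```text
time: 12.55
position: [523.2, 161.6, 105.7]
ee_rot: [-0.0, -0.548, 0.837, -0.0]
ft_force: [0.4, -0.3, -5.5]
gripper_width: 17.4
```

```bash
python3 - <<'E'
from h import *; from workcell import *
np.set_printoptions(precision=1,suppress=True)
d=snapshot("side");t=snapshot("top");s=state();print(s["time"],s["gripper_width"],s["position"],s["ft_force"])
pickle.dump((d,t,s),open("p10.pkl","wb"))
cv2.imwrite("pics/s10.png",cv2.resize(d["frame"][200:350,225:375,::-1],None,fx=5,fy=4,interpolation=2))
cv2.imwrite("pics/t10.png",cv2.resize(t["frame"][150:300,200:340,::-1],None,fx=5,fy=4,interpolation=2))
E
```

```text
12.65 18.15923545271989 [523.3 161.8 105.8] [ 0.3  0.9 -6.6]
```

View pics/s10.png

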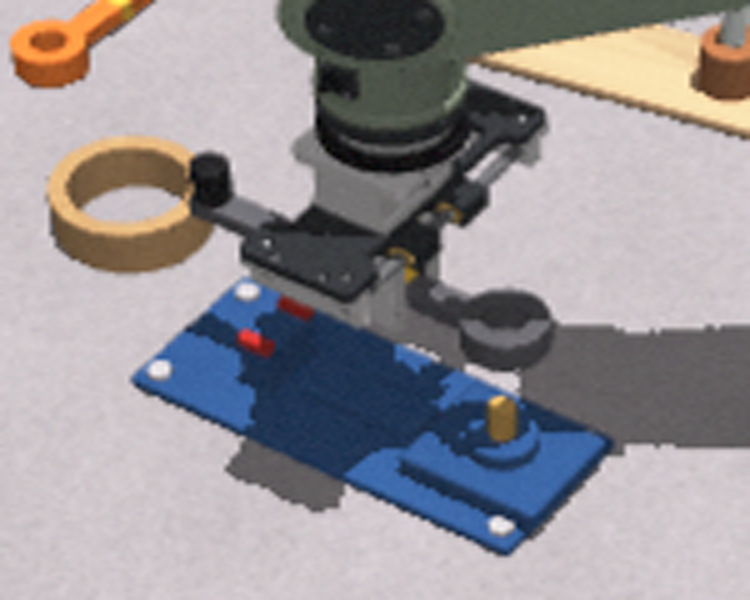

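View pics/t10.png

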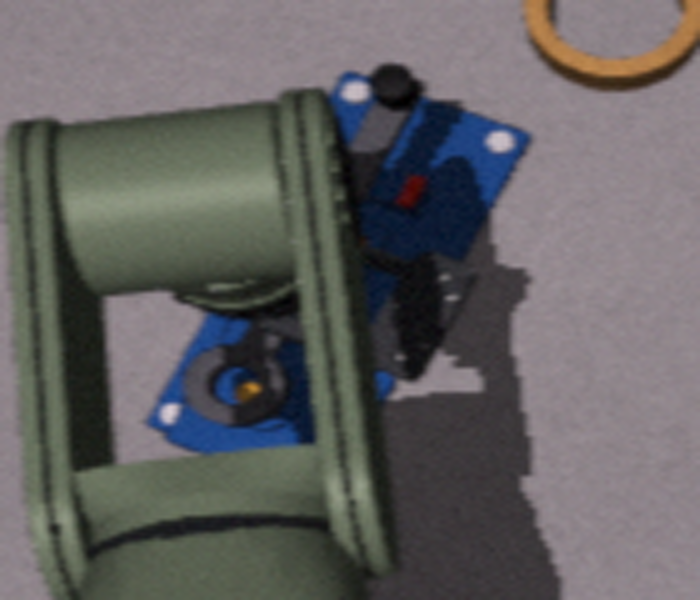

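```bash
python3 - <<'E'
from h import *
np.set_printoptions(precision=1,suppress=True)
d,t,s=pickle.load(open("p10.pkl","rb"))
pin=np.array([464.6,192.4]);fk=pin+188*np.array([np.cos(np.radians(23.5)),-np.sin(np.radians(23.5))])
e=px2w(t,247.2,245.4,182);g=px2w(t,278.8,171.1,212);y=np.degrees(np.arctan2((g-e)[1],(g-e)[0]));print(e,g,np.linalg.norm((g-e)[:2]),y,"errs",e[:2]-pin,g[:2]-fk)
o=np.array([e[0],e[1],152]);
overlay(t,o,y,0,(225,315,155,275),5,"pics/o10t.png");overlay(d,o,y,0,(245,355,210,310),6,"pics/o10s.png")
E
```

```text
[463.6 185.6 182. ] [632.3 110.7 212. ] 184.62183909882503 -23.921265992604738 errs [-1.  -6.8] [-4.7 -6.7]
```

View pics/o10t.png

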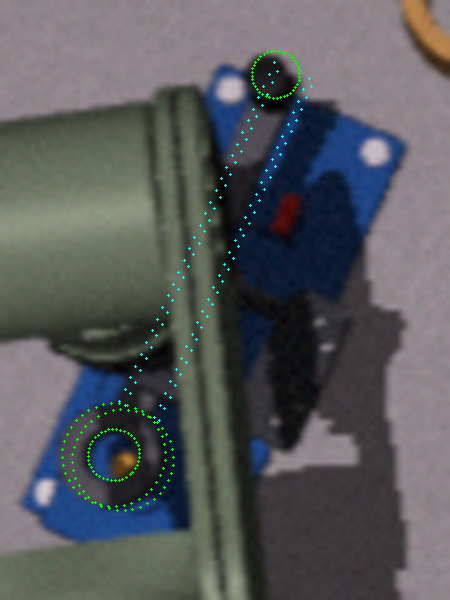

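View pics/o10s.png

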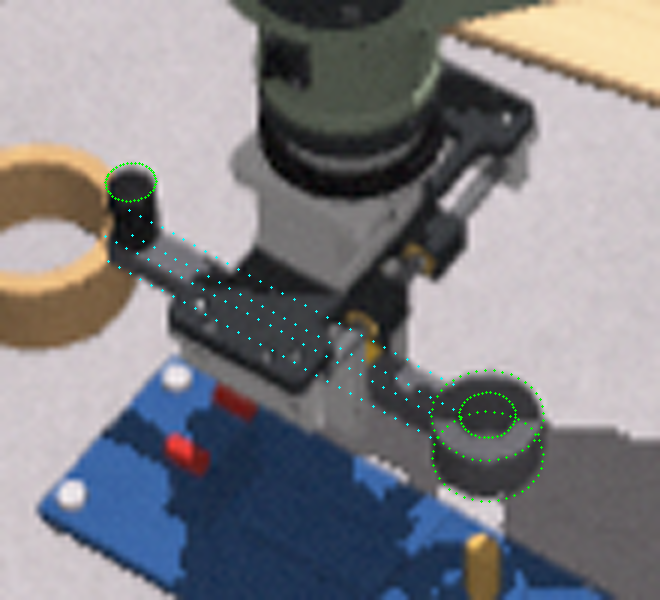

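The overlay fits in both views with the lever level and its underside at about 152 mm. The eye is off by (−1, −7) mm and the yaw by 0.4°. I'll correct the eye by (+1.5, +6.7) mm and lower about 20 mm.

```bash
python3 - <<'E'
from h import *;from workcell import *
np.set_printoptions(precision=2,suppress=True)
s=state();print(s["position"],goto(s,s["position"]+[1.5,6.7,-20],-113.5))
E
```

```text
[523.28 161.76 105.79] (array([-0.67,  0.13,  2.  ]), array([-0.  , -0.  , -0.06]))
```

Call:
step_arm:
  rows:
    - [[-0.1, 0, 0.2, 0, 0, 0, 1], [-0.3, 0.1, 0.6, 0, 0, 0, 1], [-0.4, 0.1, 1, 0, 0, 0, 1], [-0.5, 0.1, 1.4, 0, 0, 0, 1], [-0.6, 0.1, 1.8, 0, 0, 0, 1], [-0.7, 0.1, 2, 0, 0, 0, 1], [-0.7, 0.1, 2, 0, 0, 0, 1], [-0.7, 0.1, 2, 0, 0, 0, 1], [-0.7, 0.1, 2, 0, 0, 0, 1], [-0.7, 0.1, 2, 0, 0, 0, 1]]

```text
time: 13.65
position: [525.4, 169.2, 86.1]
ee_rot: [0.0, -0.548, 0.836, -0.0]
ft_force: [-0.2, -0.7, -5.9]
gripper_width: 17.9
```

Call:
step_arm:
  rows:
    - [[0, 0, 0, 0, 0, 0, 1], [0, 0, 0, 0, 0, 0, 1], [0, 0, 0, 0, 0, 0, 1], [0, 0, 0, 0, 0, 0, 1], [0, 0, 0, 0, 0, 0, 1]]

```text
time: 14.15
position: [525.1, 169.2, 85.7]
ee_rot: [-0.0, -0.548, 0.836, 0.0]
ft_force: [0.4, -0.4, -6.0]
gripper_width: 17.9
```

```bash
python3 - <<'E'
from h import *; from workcell import *
np.set_printoptions(precision=1,suppress=True)
d=snapshot("side");t=snapshot("top");s=state();print(s["time"],s["gripper_width"],s["position"],s["ft_force"],abs(s["joint_velocities"]).max())
pickle.dump((d,t,s),open("p11.pkl","wb"))
# ideal lever: eye on pin, yaw of press, underside 132
o=np.array([464.6,192.4,131])
overlay(t,o,-23.5,0,(225,315,155,275),5,"pics/o11t.png");overlay(d,o,-23.5,0,(245,365,210,330),5,"pics/o11s.png")
E
```

```text
14.25 17.515356679610765 [525.1 169.2  85.7] [ 0.6 -1.1 -6.7] 0.0017261222694325937
```

View pics/o11t.png

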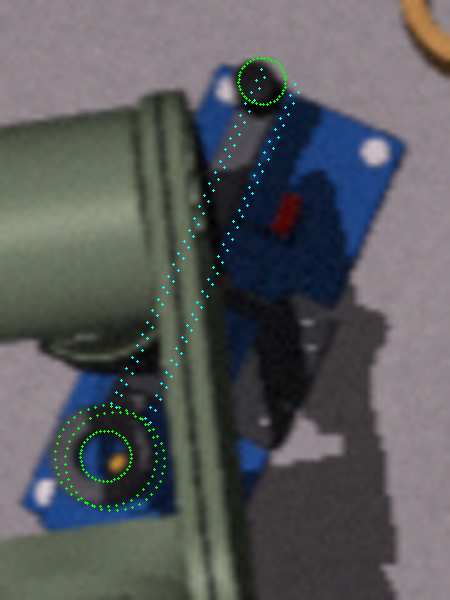

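View pics/o11s.png

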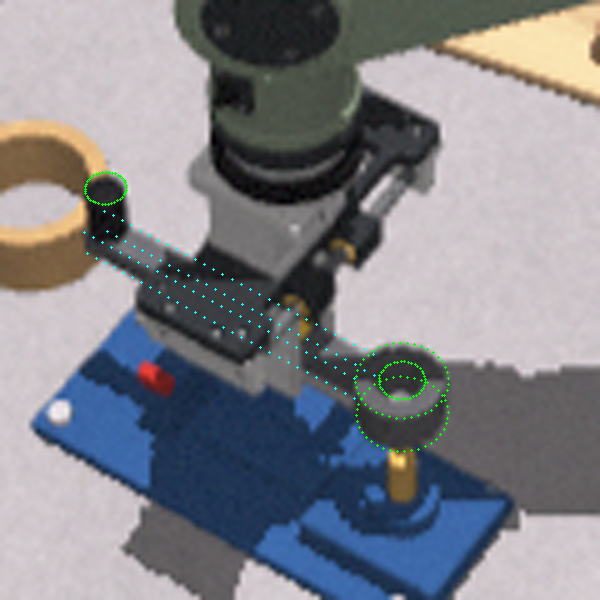

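The model of the ideal lever (eye on the pin axis, press yaw, level, underside 131 mm) fits the pictures within about 1 px, or 3 mm, at eye and grip in both views. That leaves about 43 mm clearance above the pin, and the arm is still. One last check on the bystanders, then I'll hand in.

```bash
python3 - <<'E'
from h import *; from workcell import *
_,t,_=pickle.load(open("p11.pkl","rb"));t0=pickle.load(open("top0.pkl","rb"))
for n,(u0,u1,v0,v1) in dict(mug=(128,180,222,262),tin=(480,522,218,255),tape=(300,345,130,175)).items():
    a,b=[cv2.cvtColor(x["frame"][v0:v1,u0:u1],cv2.COLOR_RGB2GRAY).astype(np.float32) for x in(t0,t)]
    print(n,cv2.phaseCorrelate(a,b))
s=state();print(s["time"],s["gripper_width"],s["ft_force"])
print(sign_off())
E
```

```text
mug ((0.0569893768037808, -0.03725360581970705), 0.9768103590718022)
tin ((0.4437946349884285, 0.010655671096735375), 1.0524860376781888)
tape ((0.4598834529675777, 0.4642188371643883), 0.919981054612148)
14.25 17.515356679610765 [ 0.5599299  -1.14926553 -6.67768065]
the job is handed in; nothing more can be done
None
```

I took the dark steel lever off its stand by the yellow band, carried it to the press, and handed in at 14.3 s while still holding it over the brass pin. The hand-in reported no verdict, so success is by my own checks only.

**Last checks**
- **Fit over the press:** a model of the ideal pose (eye on the pin axis, bar over the fork, level) matched both camera views within about 1 px, roughly 3 mm.
- **Clearance:** the eye's underside was about 43 mm above the pin tip.
- **Grip:** the width read 17.5 mm on the 18 mm bar, with about 6 N of weight on the wrist and the joints still.
- **Bystanders:** the mug, tin and tape roll shifted under 0.7 px in the top view, about 2 mm or less, which I take as image noise.

**What went wrong or disagreed**
- **First pinch missed:** the jaws shut above the bar. In the side camera the finger tips sat about 42 mm above the reported TCP height. The camera's heights for known objects were right, so I corrected by that amount and the second pinch held. I did not find the cause.
- **Height disagreement after the lift:** the side view put the lever about 6 mm higher than the nominal lift implied. That disagreement did not show over the press.

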